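# Wedge the sprung catch open and take out the bush

## Task

The sprung catch on the green holding fixture keeps the bush in its nest. Push the fat orange tapered plug fully down into the gap between the yellow post and the ramp of the catch, so that it stays there upright and holds the catch open, then lift the bush out and stand it upright in the blue parts tray. Leave the plug wedged in the gap.

Things in the scene. Friction and masses are not known exactly. Their poses are not given: they have to be found in the camera images.
- plug_mid (a point): Middle (65 mm above its foot) of the fat orange round plug, 130 tall: foot 18 diameter flaring to 44 by 36 up, 44 up to 88, then a grip neck 30 diameter. Stands in one of 3 pockets, 66 apart, of a 26 tall wood stand; foot 6 above the bench. The row runs along world x (within 15 degrees): close fingers along y. Lift the foot 150 or more above the bench to carry it. Grey and green plugs are too slim.
- gap (a point): Where the plug's foot ends: on the fixture base plate, 20 mm above the bench. +y points along the fixture to the bush, x across. The yellow post's face is 22 off at +y, its top 75 up. Come straight down with the plug's axis 5 (0 to 9) to the -y side, x within 8; pushing takes up to 20 N. Let go, the spring pinches it against the post. Seated, its neck (88 to 130 up) is clear of all.
- catch (a joint): Sliding steel catch plate. Joint in m: 0 closed, grows to 0.030 sliding along the gap's -y; spring 3 N closed, 5.4 N at 0.030. Closed, its tongue overlaps the bush flange by 10 mm; the seated plug holds it at 0.016 or more, tongue clear. Its window, 64 wide in x, is round post and gap; its edge is 28 from the post when closed, 43 above the base plate, then a ramp leans back to 41 off, 70 up.
- bush_mid (a point): Middle (41 mm above its foot) of the round steel bush in the fixture's nest, axis upright, 82 tall: spigot 36 diameter and 22 tall in a 41 hole, black flange 60 diameter from 22 to 32, then a grip stub 30 diameter. 0.35 kg. At the start its foot is 28 above the bench. Close fingers along the gap's x, lift straight up; free after 30. The copper bush on the bench is not meant.
- tray_in (a point): Centre of the inner floor of the open, empty blue plastic parts tray, 5 mm above the bench. Tray 200 along x and 150 along y outside, walls 5 thick, rim 35 above the bench; its x lies along world x within 15 degrees. It is on the other side of the fixture from the plug stand, left or right.
Things that resemble listed ones, but are neither listed nor needed, are in the scene too. Leave any turquoise or white look-alike of the part that bears bush_mid alone.

How it is judged:
On the way, in this order (a step that is already met when the one before it is completed fails the run):
1. the orange plug is pushed fully down into the gap, the bush still in its nest (horizontal distance between plug_mid and gap below 0.022 m and z of plug_mid in the frame of gap below 0.077 m and angle between plug_mid's own z axis and vertical below 0.26 rad and z of bush_mid in the frame of gap below 0.06 m and horizontal distance between bush_mid and gap below 0.132 m and value of joint catch above 0.012 m), for 0.2 s.
2. the bush is lifted clear of the nest while the plug holds the catch (z of bush_mid in the frame of gap above 0.08 m and horizontal distance between plug_mid and gap below 0.022 m and z of plug_mid in the frame of gap below 0.077 m and value of joint catch above 0.012 m), for 0.05 s.
At the end, for the whole second after the job is handed in: The bush stands upright (within 10 degrees) on the blue tray's floor, anywhere inside. The orange plug is still in the gap: middle within 22 mm sideways of the gap point, foot within 12 mm of the base plate, upright to 15 degrees, the catch held at least 12 mm open (x of bush_mid in the frame of tray_in between -0.095 and 0.095 m and y of bush_mid in the frame of tray_in between -0.07 and 0.07 m and z of bush_mid in the frame of tray_in below 0.05 m and angle between bush_mid's own z axis and vertical below 0.17 rad and horizontal distance between plug_mid and gap below 0.022 m and z of plug_mid in the frame of gap below 0.077 m and angle between plug_mid's own z axis and vertical below 0.26 rad and value of joint catch above 0.012 m); the robot touches nothing.
It also fails if it takes over 54 s, if anything falls off the work surface, if the arm or the gripper's body presses on something with over 40 N, if the wrist force passes 120 N, or if a joint passes its speed limit or range.

## Robot

A 6-joint arm with a two-finger parallel gripper is mounted at the origin on the work surface. World frame = base frame: x ahead of the robot, y to its left, z up, the work surface at z = 0. Lengths are in m, angles in rad, forces in N, time in s.
With the tool pointing down it reaches from about 0.35 to 0.975 m from the base axis. Payload 4.9 kg.
Tool frame: the origin (TCP) lies midway between the tips of the shut fingers; the grasp point (between the pads) lies 19 mm behind it (env.grip_point_offset is the distance from the TCP to the grasp point, in m); z points along the fingers, x is the direction in which the jaws open and shut, and the axes are right-handed (so a half turn about z gives the same grasp; the last joint's range is limited). The gripper opens to 85 mm and grips with 20 to 120 N. Pads are 22 mm wide; open, the fingers measure 114 mm over their backs; the gripper's body (76 mm by 85 mm) begins 54 mm behind the grasp point. The pads swing forward as they close: fully open they stand 13 mm farther back than shut.
Start: joints at [-1.395, 0.053, 1.613, -0, 1.476, -0.119], TCP at [0.182, -0.598, 0.231] pointing down, gripper open.
Joint ranges: [-3.01, 3.01], [-1.01, 2.22], [0.06, 2.58], [-1.02, 4.17], [0.09, 2.62], [-3.14, 3.14]. Speed limits (rad/s): [2.57, 2.57, 3.14, 3.14, 3.14, 3.14].

## Interface

Orientations are given as [roll, pitch, yaw] about the fixed x, y, z axes, in that order (R = Rz(yaw) Ry(pitch) Rx(roll)).
In Python, from rig import env, snapshot, finish_job, spotter gives the robot as it stands.
- The arm moves only by the tool drive_tool, never from a script. Its arguments are lists of equal length, an entry for each row: "turn": the turn, a rotation vector about the tool's x, y, z in degrees, a list of three; "linear": the shift along the tool's x, y, z in m, a list of three; "hand": the finger opening in m, from 0 to 0.0854. A call has 1 to 10 rows; each row shifts and turns the commanded pose from where the row before left it, along the tool's axes as they then stand; what a row does not reach is not made up. A row lasts 1/12 s, in which the tool goes at most 41.7 mm and 7.16 degrees, less where a joint would pass 70% of its speed; a pose out of reach is approached as far as the arm can. A call with a gripper value outside its range is refused whole. The fingers move at their own pace and stop on an object; "grip_force" is the grip in N (left out, the last holds). Time passes only in rows, so rows that do not move let the fingers close. It gives the time, the measured TCP pose, the force and the opening at its end, in the units of the state.
- env.sense(): the state, without advancing time (a new reading comes with each control period).
- snapshot(name): name is "side" or "top" or "wrist"; returns a dict with "pixels" (400x640x3 uint8, red, green, blue), "z_map" (400x640 float32, m along the optical axis (not along the pixel's ray), 0 where there is no reading), "intrinsics" (3x3 intrinsics, pixels), "dist_coeffs" ([k1, k2, p1, p2, k3] as OpenCV has them; the pictures are not rectified), "eye" and "rotation" of the camera in the world. Camera axes: x right, y up, looking along -z (the intrinsics and any distortion apply to the point x, -y, -z); pixel columns grow to the right and rows downward; lengths in m; the calibration is good to about 2 mm. A picture is of the moment at which its call begins.
- finish_job(): hands the job in, once; it reports no verdict.
Trained networks look in the newest picture that a camera, given by its name, has taken for a name from the list of things; names that differ only in an ending like _2 or _b are one class to them, and where a whole thing is asked for, a point or a joint stands for the part that bears it (a point fixed in the world has none). Each returns a list of dicts, best first, with "score" (0 to 1); they miss things now and then, are a little off and sometimes report something else, mostly with a low value. They report only what shows in the picture. A call takes as long as a camera call. They do not tell look-alikes from the thing itself.
- spotter.search_frame(camera, name): "uv" ([column, row] in pixels, amid what is visible of it).
- spotter.mark_of(camera, name): "uv" ([column, row] in pixels: a listed point, or the origin of a listed thing).
The state is a dict: "time": time; "q": joint angles; "joint_vel": joint speeds; "effort": joint torques, N m; "ee_pos": TCP position; "tool_rot": TCP orientation; "ft_force": force on the tool from outside, world axes, zero at the start; "torque": the same for the moment, N m; "finger_gap": finger opening in m.
Only numpy, scipy, OpenCV 4.12 (cv2) and the standard library are available. Lean on these libraries where they do the work, as an engineer would, in place of code of your own. Each camera call takes 0.05 s, during which the arm holds its last target.

## Working session

There is one attempt and no reset: what is moved stays moved. The work goes in short steps, Python scripts to look and compute and a tool call to move; the robot and the scene stay as the last step left them, time stands still between calls to the robot, and variables do not carry over. Pictures are saved under pics/ and viewed, and the job is handed in when it is done.

Besides the shell and the picture viewer there is one more tool, called after "Emit:" by a JSON object that holds its "op" and its "data", one argument or row to a line. drive_tool: Moves the arm, as the interface text tells. Its arguments: {"type":"object","properties":{"turn":{"type":"array"},"linear":{"type":"array"},"hand":{"type":"array"},"grip_force":{"type":"number"}},"required":["turn","linear","hand"]}

```bash
mkdir -p pics; ls; python3 - <<'E'
from rig import env, snapshot, spotter
import cv2,numpy as np,pickle
for c in ["top","side"]:
    s=snapshot(c); cv2.imwrite(f"pics/{c}0.png",s["pixels"][:,:,::-1]); pickle.dump(s,open(f"{c}0.pkl","wb"))
    print(c,s["eye"],s["rotation"],s["intrinsics"],s["dist_coeffs"])
    for n in ["plug_mid","gap","catch","bush_mid","tray_in"]:
        print(n,[(np.round(d["uv"],1).tolist(),round(d["score"],2)) for d in spotter.mark_of(c,n)][:4])
print(env.sense())
E
```

```text
pics
top [0.4452143  0.00358135 0.86137144] [ 0.11612046  0.00397613 -1.59201285] [[361.38767081   0.         318.70717142]
 [  0.         361.38767081 194.51494377]
 [  0.           0.           1.        ]] [-0.01946725  0.          0.          0.          0.        ]
plug_mid [([167.8, 198.6], 0.74)]
gap [([322.7, 182.6], 0.97)]Traceback (most recent call last):
  File "<stdin>", line 7, in <module>
ValueError: it knows: bush_mid, gap, plug_mid, tray_in
```

```bash
cat > h.py <<'E'
import cv2,numpy as np
from scipy.spatial.transform import Rotation as R
def ray(s,uv):
    p=cv2.undistortPoints(np.array([[uv]],float),s["intrinsics"],s["dist_coeffs"])[0,0]
    Rm=R.from_euler("xyz",s["rotation"]).as_matrix() if np.size(s["rotation"])==3 else np.array(s["rotation"])
    return Rm@np.array([p[0],-p[1],-1.0])
def at_z(s,uv,z):
    d=ray(s,uv);e=np.array(s["eye"]);return e+d*(z-e[2])/d[2]
def at_d(s,uv):
    u,v=int(round(uv[0])),int(round(uv[1]));return np.array(s["eye"])+ray(s,uv)*s["z_map"][v,u]
def cloud(s):
    h,w=s["z_map"].shape;uu,vv=np.meshgrid(np.arange(w),np.arange(h))
    p=cv2.undistortPoints(np.stack([uu,vv],-1).reshape(-1,1,2).astype(float),s["intrinsics"],s["dist_coeffs"])[:,0]
    Rm=R.from_euler("xyz",s["rotation"]).as_matrix()
    d=np.c_[p[:,0],-p[:,1],-np.ones(len(p))]@Rm.T
    P=np.array(s["eye"])+d*s["z_map"].reshape(-1,1); P[s["z_map"].ravel()==0]=np.nan
    return P.reshape(h,w,3)
E
python3 - <<'E'
from rig import env, snapshot, spotter
import cv2,numpy as np,pickle
from h import *
Z=dict(plug_mid=.071,gap=.02,bush_mid=.069,tray_in=.005)
for c in ["top","side"]:
    s=snapshot(c); cv2.imwrite(f"pics/{c}0.png",s["pixels"][:,:,::-1]); pickle.dump(s,open(f"{c}0.pkl","wb"))
    print(c,s["eye"],s["rotation"])
    for n in Z:
        print(n,[(np.round(d["uv"],1).tolist(),round(d["score"],2),at_z(s,d["uv"],Z[n]).round(3)) for d in spotter.mark_of(c,n)][:4])
print(env.sense())
E
```

```text
top [0.4452143  0.00358135 0.86137144] [ 0.11612046  0.00397613 -1.59201285]
plug_mid [([166.2, 198.8], 0.56, array([0.535, 0.342, 0.071]))]
gap [([322.0, 180.5], 0.57, array([ 0.576, -0.004,  0.02 ]))]
bush_mid [([267.3, 187.8], 0.92, array([0.555, 0.118, 0.069])), ([222.7, 151.0], 0.91, array([0.641, 0.218, 0.069])), ([217.4, 200.9], 0.78, array([0.528, 0.229, 0.069])), ([288.9, 244.8], 0.66, array([0.429, 0.072, 0.069]))]
tray_in [([461.0, 227.4], 0.89, array([ 0.46 , -0.33 ,  0.005]))]
side [-0.05945661  0.7878856   0.59307071] [ 1.0714162   0.0225485  -2.54641946]
plug_mid [([219.8, 251.7], 0.7, array([0.533, 0.341, 0.071]))]
gap [([301.7, 199.7], 0.95, array([ 0.576, -0.017,  0.02 ]))]
bush_mid [([223.8, 229.0], 0.83, array([0.597, 0.27 , 0.069])), ([280.8, 205.3], 0.68, array([0.551, 0.106, 0.069])), ([327.6, 222.2], 0.6, array([0.399, 0.109, 0.069])), ([260.7, 237.6], 0.55, array([0.495, 0.248, 0.069]))]
tray_in [([384.9, 176.3], 0.73, array([ 0.449, -0.319,  0.005]))]
{'time': 0.65, 'q': array([-1.39496932e+00,  5.26335387e-02,  1.61287326e+00, -1.70267225e-05,
        1.47597702e+00, -1.19016853e-01]), 'joint_vel': array([-0.00144851, -0.00015047, -0.00026323,  0.00139072,  0.00089508,
        0.00025116]), 'effort': array([ 8.58193584e-05, -3.93489039e+01, -3.70309603e+01, -2.04704691e-05,
        6.35305641e-04,  1.46939067e-05]), 'ee_pos': array([ 0.1816046 , -0.59803299,  0.23136081]), 'tool_rot': array([ 3.14156290e+00, -1.06048268e-04, -1.27595085e+00]), 'ft_force': array([-1.20483696,  0.46715032,  0.19587114]), 'torque': array([-0.01924377,  0.00580104, -0.03335044]), 'finger_gap': 0.08512420947935827}
```

View pics/top0.png

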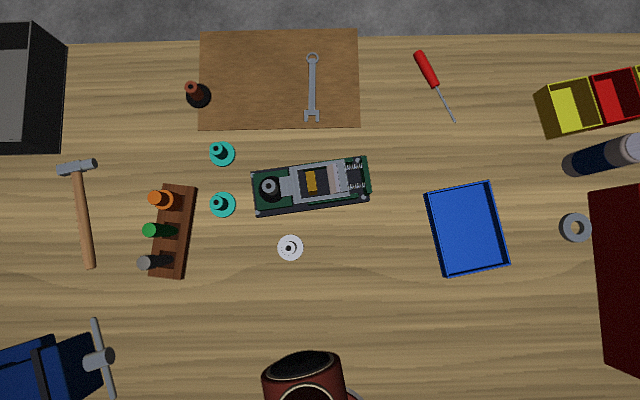

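View pics/side0.png

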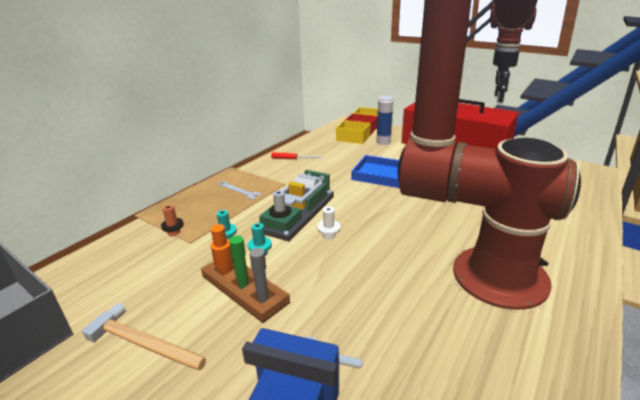

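```bash
python3 - <<'E'
import pickle,cv2,numpy as np
from h import *
s=pickle.load(open("top0.pkl","rb"));P=cloud(s);im=s["pixels"]
cr=cv2.resize(im[145:225,245:380],None,fx=5.5,fy=5.5,interpolation=cv2.INTER_CUBIC);cv2.imwrite("pics/fix.png",cr[:,:,::-1])
cr=cv2.resize(im[130:290,130:245],None,fx=3.5,fy=3.5,interpolation=cv2.INTER_CUBIC);cv2.imwrite("pics/stand.png",cr[:,:,::-1])
def reg(r0,r1,c0,c1,zl,zh):
    Q=P[r0:r1,c0:c1].reshape(-1,3);Q=Q[(Q[:,2]>zl)&(Q[:,2]<zh)];return Q
for nm,a in dict(plugtop=(180,215,140,180,.125,.15),bushtop=(170,205,250,285,.1,.12),post=(165,200,295,330,.085,.12),fix=(150,220,245,375,.012,.2),tray=(170,290,415,520,.025,.05)).items():
    Q=reg(*a); print(nm,len(Q),Q.mean(0).round(4),Q.min(0).round(4),Q.max(0).round(4))
    r=cv2.minAreaRect(Q[:,:2].astype(np.float32)*1000);print(r)
np.set_printoptions(linewidth=250)
print((P[160:204:3,285:375:4,2]*1000).round(0))
E
```

```text
plugtop 197 [0.5315 0.3368 0.1354] [0.5178 0.3229 0.125 ] [0.5467 0.3535 0.1404]
((531.7724609375, 338.161376953125), (29.116687774658203, 28.843730926513672), 25.806528091430664)
bushtop 163 [0.554  0.1103 0.1102] [0.5403 0.0962 0.1014] [0.5684 0.1261 0.1152]
((554.1904907226562, 110.785888671875), (29.040870666503906, 28.31010627746582), 43.391502380371094)
post 191 [0.5646 0.0214 0.095 ] [0.5428 0.0102 0.0855] [0.5866 0.0334 0.0983]
((565.1008911132812, 21.52724266052246), (43.899044036865234, 19.775972366333008), 6.894396781921387)
fix 5438 [0.5594 0.0226 0.0539] [ 0.494  -0.1132  0.0121] [0.6337 0.1664 0.1152]
((564.7787475585938, 26.746734619140625), (110.71173858642578, 269.85791015625), 7.109096050262451)
tray 955 [ 0.4529 -0.3381  0.0333] [ 0.3462 -0.4246  0.025 ] [ 0.5672 -0.244   0.0398]
((457.3601379394531, -335.07086181640625), (200.90194702148438, 151.0999755859375), 10.312650680541992)
[[-2.  2. -1. -0.  1. -0.  1.  0. -2. -2.  1. 60. 72. 74. 74. 62. 61. 22. 27. 75. 77.  0. -2.]
 [ 0.  2.  2.  0.  0.  1. 62. 73. 73. 69. 75. 72. 90. 88. 90. 48. 40. 20. 20. 75. 76.  1.  
[... 539 characters left out ...]
. 89. 19. 21. 19. 20. 78. 76.  0.]
 [75. 73. 74. 73. 21. 20. 96. 93. 23. 20. 22. 72. 84. 88. 90. 90. 20. 20. 74. 19. 77. 80.  0.]
 [72. 74. 74. 75. 21. 19. 97. 94. 21. 20. 18. 68. 80. 90. 89. 90. 17. 64. 74. 72. 67. 80.  2.]
 [74. 73. 75. 73. 19. 20. 94. 96. 21. 21. 21. 19. 82. 88. 88. 88. 18. 20. 22. 21. 60. 79.  0.]
 [72. 71. 73. 73. 21. 20. 59. 49. 20. 22. 19. 20. 80. 73. 70. 71. 72. 62. 61. 21. 56. 67.  3.]
 [69. 49. 73. 71. 21. 22. 21. 18. 72. 75. 73. 73. 71. 70. 73. 75. 62. 61. 64. 25. 25.  1. -0.]
 [52. 51. 75. 75. 75. 73. 73. 73. 74. 74. 75. 61. 60. 63. 59. 54. 36. 18. 20. 19. 19. 20.  1.]
 [49. 49. 74. 76. 71. 71. 63. 60. 61. 61. 50. 33. 20. 20. 22. 22. 22. 21. 19. 13.  2.  1.  0.]]
```

View pics/fix.png

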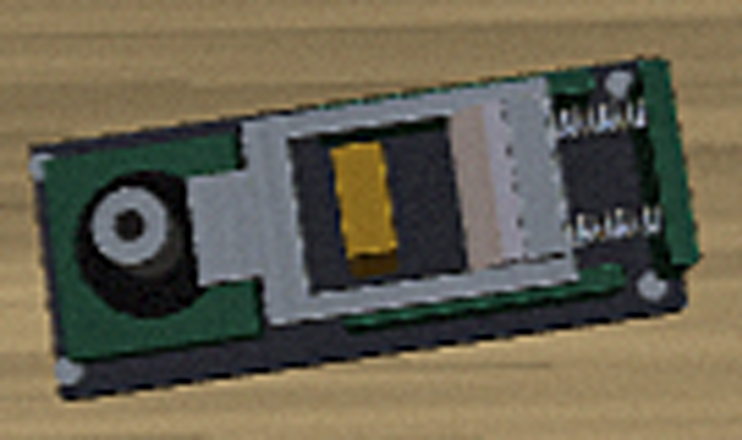

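View pics/stand.png

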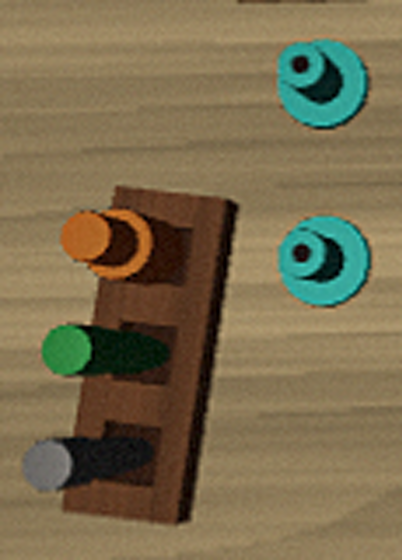

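Emit:
{"op": "drive_tool", "data": {
  "turn": [
    [0,0,6.75],
    [0,0,6.75],
    [0,0,6.75],
    [0,0,6.75],
    [0,0,0],
    [0,0,0],
    [0,0,0],
    [0,0,0],
    [0,0,0],
    [0,0,0]
  ],
  "linear": [
    [0,0,0],
    [0,0,0],
    [0,0,0],
    [0,0,0],
    [-0.0383,-0.0127,-0.0035],
    [-0.0383,-0.0127,-0.0035],
    [-0.0383,-0.0127,-0.0035],
    [-0.0383,-0.0127,-0.0035],
    [-0.0383,-0.0127,-0.0035],
    [-0.0383,-0.0127,-0.0035]
  ],
  "hand": [0.085,0.085,0.085,0.085,0.085,0.085,0.085,0.085,0.085,0.085]
}}

```text
time: 1.48
ee_pos: [0.2974, -0.3835, 0.2526]
tool_rot: [-3.141, -0.0, -1.748]
ft_force: [0.3, -0.5, 0.4]
finger_gap: 0.0848
```

Emit:
{"op": "drive_tool", "data": {
  "turn": [
    [0,0,0],
    [0,0,0],
    [0,0,0],
    [0,0,0],
    [0,0,0],
    [0,0,0],
    [0,0,0],
    [0,0,0],
    [0,0,0],
    [0,0,0]
  ],
  "linear": [
    [-0.0383,-0.0127,-0.0035],
    [-0.0383,-0.0127,-0.0035],
    [-0.0383,-0.0127,-0.0035],
    [-0.0383,-0.0127,-0.0035],
    [-0.0383,-0.0127,-0.0035],
    [-0.0383,-0.0127,-0.0035],
    [-0.0383,-0.0127,-0.0035],
    [-0.0383,-0.0127,-0.0035],
    [-0.0405,-0.0004,0],
    [-0.0405,-0.0004,0]
  ],
  "hand": [0.085,0.085,0.085,0.085,0.085,0.085,0.085,0.085,0.085,0.085]
}}

```text
time: 2.32
ee_pos: [0.4663, -0.0198, 0.2809]
tool_rot: [-3.14, -0.0, -1.747]
ft_force: [1.1, -0.7, -0.2]
finger_gap: 0.085
```

Emit:
{"op": "drive_tool", "data": {
  "turn": [
    [0,0,0],
    [0,0,0],
    [0,0,0],
    [0,0,0],
    [0,0,0],
    [0,0,0],
    [0,0,0],
    [0,0,0],
    [0,0,0],
    [0,0,0]
  ],
  "linear": [
    [-0.0405,-0.0004,0],
    [-0.0405,-0.0004,0],
    [-0.0405,-0.0004,0],
    [-0.0405,-0.0004,0],
    [-0.0405,-0.0004,0],
    [-0.0405,-0.0004,0],
    [-0.0405,-0.0004,0],
    [-0.0405,-0.0004,0],
    [-0.0405,-0.0004,0],
    [0,0,0]
  ],
  "hand": [0.085,0.085,0.085,0.085,0.085,0.085,0.085,0.085,0.085,0.085]
}}

```text
time: 3.15
ee_pos: [0.533, 0.3422, 0.2789]
tool_rot: [3.14, 0.002, -1.742]
ft_force: [-0.3, -0.8, -0.4]
finger_gap: 0.085
```

```bash
python3 - <<'E'
from rig import env, snapshot, spotter
import cv2,numpy as np,pickle
from h import *
s=snapshot("wrist"); cv2.imwrite("pics/w1.png",s["pixels"][:,:,::-1]); pickle.dump(s,open("w1.pkl","wb"))
print(s["eye"],s["rotation"]); print([(np.round(d["uv"],1).tolist(),round(d["score"],2),at_z(s,d["uv"],.071).round(4)) for d in spotter.mark_of("wrist","plug_mid")])
e=env.sense();print(e["ee_pos"],e["tool_rot"],e["time"])
P=cloud(s);Q=P.reshape(-1,3);im=s["pixels"].reshape(-1,3).astype(int)
m=(Q[:,2]>.128)&(Q[:,2]<.145)&(im[:,0]>im[:,2]*1.7);Q=Q[m];print(len(Q),Q.mean(0),cv2.minAreaRect(Q[:,:2].astype(np.float32)*1000))
E
```

```text
[0.60383879 0.32997272 0.42203711] [-0.28514012  0.00191284 -1.74284415]
[([315.5, 171.2], 0.98, array([0.5351, 0.343 , 0.071 ]))]
[0.53299011 0.33771643 0.27954059] [ 3.14063804e+00 -1.09010351e-03 -1.74483158e+00] 3.25
792 [0.53205987 0.34090736 0.13624976] ((503.3196105957031, 345.16888427734375), (28.68259620666504, 88.06729125976562), 81.38520812988281)
```

View pics/w1.png

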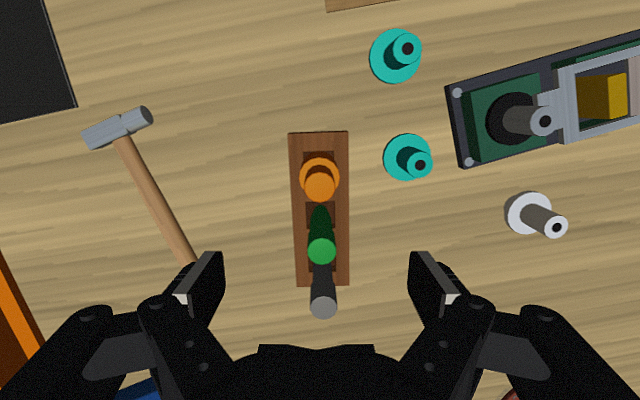

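Emit:
{"op": "drive_tool", "data": {
  "turn": [
    [0,0,0],
    [0,0,0],
    [0,0,0],
    [0,0,0],
    [0,0,0],
    [0,0,0],
    [0,0,0],
    [0,0,0]
  ],
  "linear": [
    [-0.003,0,0.03],
    [0,0,0.03],
    [0,0,0.03],
    [0,0,0.03],
    [0,0,0.03],
    [0,0,0.02],
    [0,0,0.01],
    [0,0,0]
  ],
  "hand": [0.085,0.085,0.085,0.085,0.085,0.085,0.085,0.085]
}}

```text
time: 3.92
ee_pos: [0.5322, 0.3374, 0.0975]
tool_rot: [3.137, -0.003, -1.749]
ft_force: [-1.1, 0.1, 0.0]
finger_gap: 0.0852
```

```bash
python3 - <<'E'
from rig import env, snapshot
import cv2
s=snapshot("wrist"); cv2.imwrite("pics/w2.png",s["pixels"][:,:,::-1]);print(env.sense()["ee_pos"])
E
```

```text
[0.53350283 0.33826368 0.09983464]
```

View pics/w2.png

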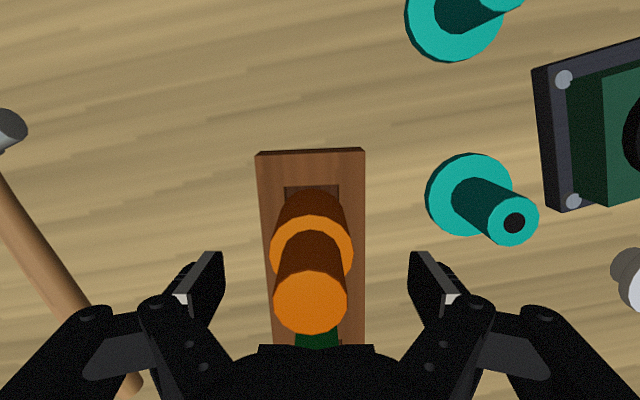

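Emit:
{"op": "drive_tool", "data": {
  "turn": [
    [0,0,0],
    [0,0,0],
    [0,0,0],
    [0,0,0],
    [0,0,0],
    [0,0,0],
    [0,0,0],
    [0,0,0]
  ],
  "linear": [
    [-0.001,0,0],
    [0,0,0],
    [0,0,0],
    [0,0,0],
    [0,0,0],
    [0,0,0],
    [0,0,0],
    [0,0,0]
  ],
  "hand": [0.06,0.04,0.02,0.02,0.02,0.02,0.02,0.02],
  "grip_force": 80
}}

```text
time: 4.63
ee_pos: [0.5348, 0.3407, 0.1019]
tool_rot: [-3.14, 0.001, -1.747]
ft_force: [-0.8, -0.8, 5.5]
finger_gap: 0.0281
```

```bash
python3 - <<'E'
from rig import env, snapshot
import cv2
s=snapshot("wrist"); cv2.imwrite("pics/w3.png",s["pixels"][:,:,::-1]);e=env.sense();print(e["ee_pos"],e["finger_gap"],e["ft_force"])
E
```

```text
[0.53484755 0.34071132 0.10188452] 0.02826308649230564 [-0.33665649 -0.82194662  6.08717306]
```

View pics/w3.png

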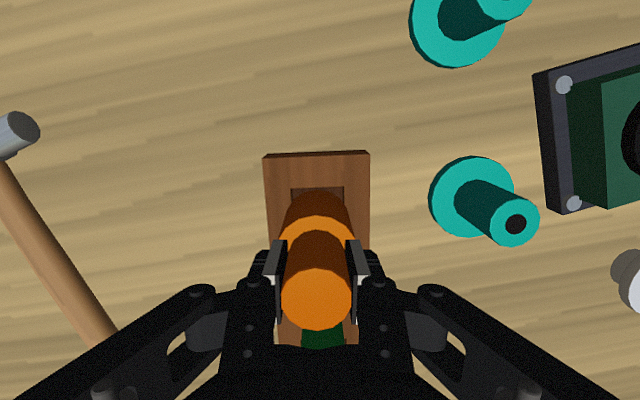

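Emit:
{"op": "drive_tool", "data": {
  "turn": [
    [0,0,0],
    [0,0,0],
    [0,0,0],
    [0,0,0],
    [0,0,0],
    [0,0,0],
    [0,0,0],
    [0,0,0],
    [0,0,0]
  ],
  "linear": [
    [0,0,-0.01],
    [0,0,-0.02],
    [0,0,-0.03],
    [0,0,-0.03],
    [0,0,-0.03],
    [0,0,-0.03],
    [0,0,-0.03],
    [0,0,-0.01],
    [0,0,0]
  ],
  "hand": [0.02,0.02,0.02,0.02,0.02,0.02,0.02,0.02,0.02]
}}

```text
time: 5.43
ee_pos: [0.5352, 0.3411, 0.2944]
tool_rot: [-3.136, 0.004, -1.747]
ft_force: [0.2, -0.0, -1.5]
finger_gap: 0.0283
```

```bash
python3 - <<'E'
from rig import env, snapshot, spotter
import cv2,numpy as np
from h import *
for c in ["wrist","side","top"]:
    s=snapshot(c);P=cloud(s);Q=P.reshape(-1,3);h=cv2.cvtColor(s["pixels"],cv2.COLOR_RGB2HSV).reshape(-1,3)
    e=env.sense();t=e["ee_pos"]
    m=(h[:,0]<16)&(h[:,1]>180)&(h[:,2]>60)&(np.hypot(Q[:,0]-t[0],Q[:,1]-t[1])<.06)&(Q[:,2]>.15);A=Q[m]
    print(c,len(A),np.percentile(A,[1,99],axis=0).round(4).tolist())
    for lo,hi in [(.19,.2),(.2,.22),(.22,.24),(.245,.28),(.305,.34)]:
        B=A[(A[:,2]>lo)&(A[:,2]<hi)]
        if len(B)>8: print(lo,len(B),B.mean(0).round(4),np.percentile(B,[2,98],axis=0).round(4).tolist())
    cv2.imwrite(f"pics/l_{c}.png",s["pixels"][:,:,::-1])
    print([(np.round(d["uv"],1).tolist(),round(d["score"],2)) for d in spotter.mark_of(c,"plug_mid")])
print(e["ee_pos"],e["tool_rot"],e["finger_gap"],e["ft_force"])
E
```

```text
wrist 6117 [[0.5205, 0.3223, 0.2382], [0.5546, 0.3561, 0.3299]]
0.22 91 [0.5514 0.337  0.2375] [[0.541, 0.3216, 0.2349], [0.5547, 0.3531, 0.24]]
0.245 1010 [0.5513 0.3382 0.2641] [[0.5409, 0.3218, 0.2458], [0.5546, 0.3571, 0.2792]]
0.305 3867 [0.5373 0.3408 0.3245] [[0.5208, 0.3281, 0.3064], [0.5478, 0.3544, 0.3299]]
[([317.5, 237.0], 0.73)]
side 968 [[0.5065, 0.3269, 0.1998], [0.5376, 0.3614, 0.3222]]
0.19 12 [0.5227 0.3457 0.1981] [[0.5174, 0.3408, 0.1957], [0.5272, 0.349, 0.1999]]
0.2 80 [0.519  0.3473 0.2113] [[0.5115, 0.3372, 0.2005], [0.5304, 0.3555, 0.2196]]
0.22 147 [0.5158 0.3508 0.2311] [[0.5063, 0.3344, 0.2206], [0.5334, 0.3614, 0.2395]]
0.245 370 [0.5164 0.3499 0.2644] [[0.5067, 0.3298, 0.2457], [0.5371, 0.3612, 0.2798]]
0.305 157 [0.5215 0.3429 0.3164] [[0.5142, 0.3264, 0.3054], [0.5375, 0.3537, 0.3224]]
[([206.4, 176.9], 0.83)]
top 163 [[0.509, 0.3167, 0.2534], [0.5445, 0.3546, 0.3521]]
0.245 108 [0.5203 0.3317 0.2784] [[0.5098, 0.3184, 0.2756], [0.5422, 0.3539, 0.2799]]
0.305 16 [0.5192 0.3363 0.3213] [[0.5159, 0.3275, 0.3144], [0.5295, 0.3464, 0.3309]]
[([123.8, 187.1], 0.82)]
[0.53287069 0.3398409  0.2866508 ] [ 3.13709059 -0.00323183 -1.74728165] 0.028153643903562266 [-0.26513136  0.09729056 -1.20070646]
```

View pics/l_side.png

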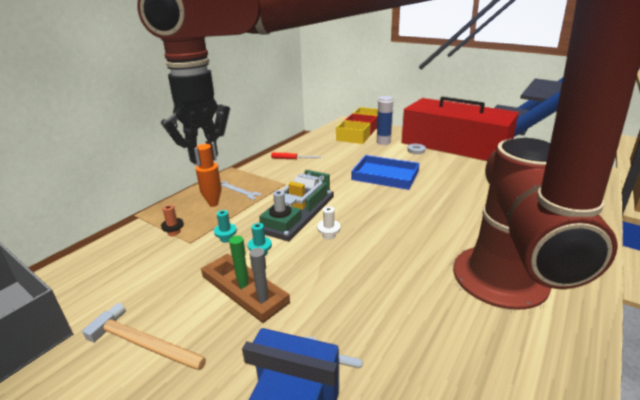

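Emit:
{"op": "drive_tool", "data": {
  "turn": [
    [0,0,0],
    [0,0,0],
    [0,0,0],
    [0,0,0],
    [0,0,0],
    [0,0,0],
    [0,0,0],
    [0,0,0],
    [0,0,0],
    [0,0,0]
  ],
  "linear": [
    [0.02,-0.006,0],
    [0.036,-0.0102,0],
    [0.036,-0.0102,0],
    [0.036,-0.0102,0],
    [0.036,-0.0102,0],
    [0.036,-0.0102,0],
    [0.036,-0.0102,0],
    [0.036,-0.0102,0],
    [0.036,-0.0102,0],
    [0.035,-0.0101,0]
  ],
  "hand": [0.02,0.02,0.02,0.02,0.02,0.02,0.02,0.02,0.02,0.02]
}}

```text
time: 6.57
ee_pos: [0.5693, -0.0162, 0.2887]
tool_rot: [3.139, -0.0, -1.747]
ft_force: [-0.0, 0.8, -1.7]
finger_gap: 0.028
```

```bash
python3 - <<'E'
from rig import env, snapshot, spotter
import cv2,numpy as np,pickle
from h import *
for c in ["wrist","side","top"]:
    s=snapshot(c); pickle.dump(s,open(f"g_{c}.pkl","wb"));cv2.imwrite(f"pics/g_{c}.png",s["pixels"][:,:,::-1])
    P=cloud(s);Q=P.reshape(-1,3);h=cv2.cvtColor(s["pixels"],cv2.COLOR_RGB2HSV).reshape(-1,3)
    m=(h[:,0]>17)&(h[:,0]<32)&(h[:,1]>150)&(abs(Q[:,0]-.57)<.06)&(abs(Q[:,1]-.02)<.05)&(Q[:,2]>.09)&(Q[:,2]<.1)
    if m.sum()>10: print(c,"post",m.sum(),Q[m].mean(0),cv2.minAreaRect(Q[m][:,:2].astype(np.float32)*1000))
    print([(n,np.round(d["uv"],1).tolist(),round(d["score"],2),at_z(s,d["uv"],z).round(4)) for n,z in (("plug_mid",.255),("gap",.02),("bush_mid",.069)) for d in spotter.mark_of(c,n)])
e=env.sense();print(e["ee_pos"],e["tool_rot"])
s=pickle.load(open("side0.pkl","rb"));P=cloud(s);Q=P.reshape(-1,3);h=cv2.cvtColor(s["pixels"],cv2.COLOR_RGB2HSV).reshape(-1,3)
m=(h[:,0]>17)&(h[:,0]<32)&(h[:,1]>150)&(abs(Q[:,0]-.57)<.06)&(abs(Q[:,1]-.02)<.05)&(Q[:,2]>.09)&(Q[:,2]<.1)
print("side0",m.sum(),Q[m].mean(0),cv2.minAreaRect(Q[m][:,:2].astype(np.float32)*1000))
E
```

```text
wrist post 594 [0.56725631 0.02052665 0.09539954] ((566.0375366210938, 20.856727600097656), (44.23419189453125, 17.184688568115234), 6.791867733001709)
[('plug_mid', [317.2, 235.6], 0.75, array([ 0.5661, -0.0161,  0.255 ])), ('gap', [313.1, 161.0], 0.69, array([ 0.5733, -0.0129,  0.02  ])), ('bush_mid', [142.2, 231.5], 0.81, array([0.532 , 0.2128, 0.069 ])), ('bush_mid', [212.6, 201.5], 0.66, array([0.5544, 0.1139, 0.069 ])), ('bush_mid', [111.2, 141.0], 0.63, array([0.6466, 0.212 , 0.069 ]))]
side post 56 [0.55987813 0.02588949 0.09411846] ((560.93212890625, 23.0452880859375), (42.400299072265625, 17.1841983795166), 10.343925476074219)
[('plug_mid', [300.2, 126.7], 0.57, array([ 0.5568, -0.0031,  0.255 ])), ('gap', [300.8, 204.0], 0.96, array([0.563 , 0.0049, 0.02  ])), ('bush_mid', [277.8, 204.5], 0.92, array([0.5608, 0.1068, 0.069 ])), ('bush_mid', [256.7, 239.7], 0.83, array([0.4972, 0.2598, 0.069 ])), ('bush_mid', [225.0, 226.3], 0.82, array([0.603 , 0.2596, 0.069 ])), ('bush_mid', [328.3, 223.9], 0.64, array([0.3934, 0.1146, 0.069 ]))]
top post 187 [0.5647866  0.02132751 0.09504041] ((565.205322265625, 21.346477508544922), (43.9484748840332, 19.459848403930664), 7.074042320251465)
[('plug_mid', [328.1, 162.1], 0.58, array([ 0.5713, -0.0127,  0.255 ])), ('gap', [323.7, 182.8], 0.76, array([ 0.5709, -0.0075,  0.02  ])), ('bush_mid', [220.9, 151.8], 0.84, array([0.639 , 0.2222, 0.069 ])), ('bush_mid', [218.8, 201.5], 0.82, array([0.5269, 0.2257, 0.069 ]))]
[ 0.56992952 -0.01352946  0.29036087] [-3.14152258e+00  3.53208070e-05 -1.74579324e+00]
side0 57 [0.56046558 0.02595549 0.09390882] ((561.4658203125, 25.953720092773438), (43.30527114868164, 16.746501922607422), 8.237997055053711)
```

View pics/g_wrist.png

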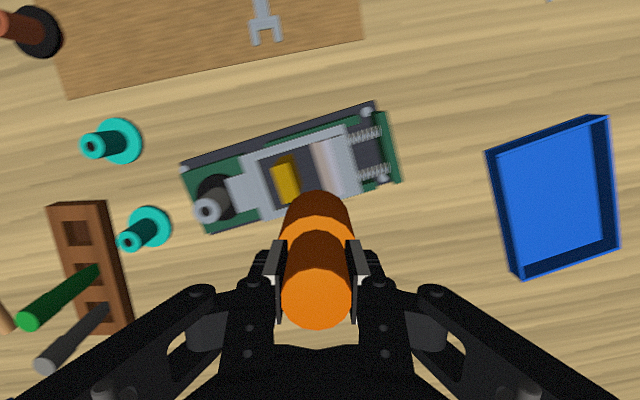

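View pics/g_side.png

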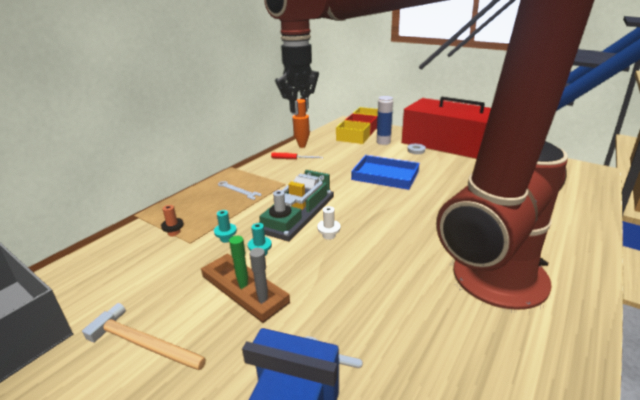

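Emit:
{"op": "drive_tool", "data": {
  "turn": [
    [0,0,0],
    [0,0,0],
    [0,0,0],
    [0,0,0],
    [0,0,0],
    [0,0,0]
  ],
  "linear": [
    [0,0,0.02],
    [0,0,0.03],
    [0,0,0.02],
    [0,0,0.01],
    [0,0,0.005],
    [0,0,0]
  ],
  "hand": [0.02,0.02,0.02,0.02,0.02,0.02]
}}

```text
time: 7.67
ee_pos: [0.5696, -0.0141, 0.2044]
tool_rot: [3.14, -0.0, -1.747]
ft_force: [-0.8, 1.9, -0.8]
finger_gap: 0.0279
```

```bash
python3 - <<'E'
from rig import env, snapshot, spotter
import cv2,numpy as np,pickle
from h import *
for c in ["wrist","side"]:
    s=snapshot(c); pickle.dump(s,open(f"k_{c}.pkl","wb"))
    im=s["pixels"] if c=="wrist" else cv2.resize(s["pixels"][120:260,230:370],None,fx=4,fy=4,interpolation=cv2.INTER_CUBIC)
    cv2.imwrite(f"pics/k_{c}.png",im[:,:,::-1])
    P=cloud(s);Q=P.reshape(-1,3);h=cv2.cvtColor(s["pixels"],cv2.COLOR_RGB2HSV).reshape(-1,3)
    m=(h[:,0]<16)&(h[:,1]>180)&(h[:,2]>40)&(np.hypot(Q[:,0]-.57,Q[:,1]+.015)<.06)&(Q[:,2]>.1);A=Q[m]
    for lo,hi in [(.1,.12),(.12,.14),(.145,.185),(.22,.24)]:
        B=A[(A[:,2]>lo)&(A[:,2]<hi)]
        if len(B)>8: print(c,lo,len(B),np.percentile(B,[1,99],axis=0).round(4).tolist())
e=env.sense();print(e["ee_pos"],e["tool_rot"],e["ft_force"])
E
```

```text
wrist 0.145 1038 [[0.5737, -0.0342, 0.1459], [0.5888, 0.0028, 0.1846]]
wrist 0.22 3486 [[0.5544, -0.0275, 0.2208], [0.5825, -0.0002, 0.2399]]
side 0.12 44 [[0.5484, -0.0148, 0.1205], [0.5684, 0.0037, 0.1392]]
side 0.145 181 [[0.5435, -0.0168, 0.146], [0.5828, 0.0081, 0.1848]]
side 0.22 49 [[0.5501, -0.0216, 0.2207], [0.5636, 0.0002, 0.2399]]
[ 0.57077158 -0.01443786  0.20686908] [-3.13930609e+00  6.81351481e-05 -1.74708994e+00] [-0.18836312 -0.06593829 -0.89849608]
```

View pics/k_wrist.png

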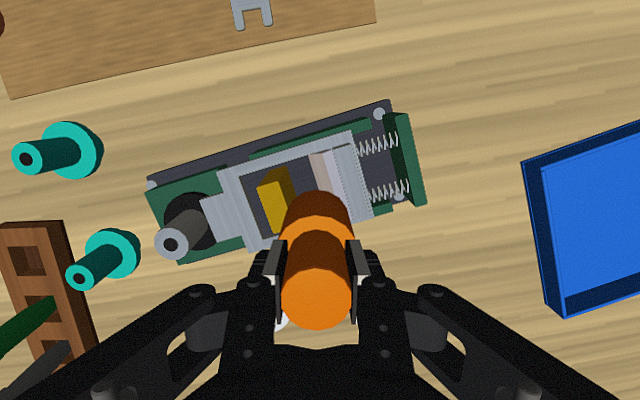

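View pics/k_side.png

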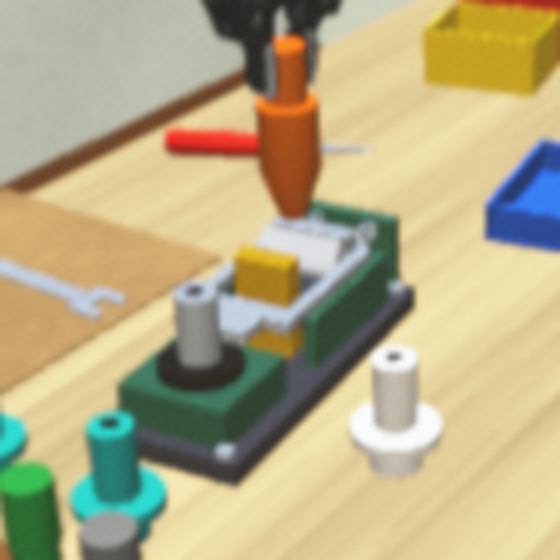

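Emit:
{"op": "drive_tool", "data": {
  "turn": [
    [0,0,0],
    [0,0,0],
    [0,0,0],
    [0,0,0],
    [0,0,0],
    [0,0,0],
    [0,0,0]
  ],
  "linear": [
    [0,0,0.01],
    [0,0,0.01],
    [0,0,0.01],
    [0,0,0.01],
    [0,0,0.01],
    [0,0,0.005],
    [0,0,0]
  ],
  "hand": [0.02,0.02,0.02,0.02,0.02,0.02,0.02]
}}

```text
time: 8.35
ee_pos: [0.5692, -0.0136, 0.1482]
tool_rot: [3.139, 0.002, -1.747]
ft_force: [0.8, 3.7, -1.3]
finger_gap: 0.0281
```

Emit:
{"op": "drive_tool", "data": {
  "turn": [
    [0,0,0],
    [0,0,0],
    [0,0,0],
    [0,0,0]
  ],
  "linear": [
    [0,0,0.007],
    [0,0,0.007],
    [0,0,0.006],
    [0,0,0]
  ],
  "hand": [0.02,0.02,0.02,0.02]
}}

```text
time: 8.68
ee_pos: [0.5696, -0.0141, 0.1288]
tool_rot: [3.141, 0.001, -1.747]
ft_force: [1.0, 4.5, -1.6]
finger_gap: 0.0281
```

Emit:
{"op": "drive_tool", "data": {
  "turn": [
    [0,0,0],
    [0,0,0],
    [0,0,0]
  ],
  "linear": [
    [0,0,0.006],
    [0,0,0.006],
    [0,0,0]
  ],
  "hand": [0.02,0.02,0.02]
}}

```text
time: 8.93
ee_pos: [0.5689, -0.0143, 0.1161]
tool_rot: [3.139, 0.0, -1.747]
ft_force: [0.9, 4.3, -2.7]
finger_gap: 0.028
```

Emit:
{"op": "drive_tool", "data": {
  "turn": [
    [0,0,0],
    [0,0,0],
    [0,0,0]
  ],
  "linear": [
    [0,0,0.002],
    [0,0,0.002],
    [0,0,0]
  ],
  "hand": [0.02,0.02,0.02]
}}

```text
time: 9.18
ee_pos: [0.57, -0.0145, 0.1159]
tool_rot: [3.141, -0.0, -1.747]
ft_force: [-3.9, 5.1, 7.2]
finger_gap: 0.0278
```

```bash
python3 - <<'E'
from rig import env, snapshot, spotter
import cv2,numpy as np,pickle
from h import *
for c in ["top","side"]:
    s=snapshot(c)
    a=(120,260,230,370) if c=="side" else (130,240,245,390)
    im=cv2.resize(s["pixels"][a[0]:a[1],a[2]:a[3]],None,fx=4,fy=4,interpolation=cv2.INTER_CUBIC)
    cv2.imwrite(f"pics/m_{c}.png",im[:,:,::-1])
    P=cloud(s);Q=P.reshape(-1,3);h=cv2.cvtColor(s["pixels"],cv2.COLOR_RGB2HSV).reshape(-1,3)
    m=(h[:,0]<16)&(h[:,1]>180)&(h[:,2]>40)&(np.hypot(Q[:,0]-.57,Q[:,1]+.015)<.06)&(Q[:,2]>.05);A=Q[m]
    print(c,np.percentile(A,[1,50,99],axis=0).round(4).tolist(), [(d["uv"],d["score"],at_z(s,d["uv"],.085)) for d in spotter.mark_of(c,"plug_mid")])
e=env.sense();print(e["ee_pos"],e["tool_rot"],e["ft_force"])
E
```

```text
top [[0.5286, -0.0722, 0.0664], [0.5486, -0.0119, 0.4105], [0.6071, 0.0349, 0.4435]] [([324.8, 181.2], 0.46, array([ 0.56464478, -0.00910287,  0.085     ]))]
side [[0.5424, -0.0264, 0.067], [0.5531, -0.0061, 0.1087], [0.5758, 0.0084, 0.1529]] [([300.1, 180.3], 0.59, array([ 0.57727461, -0.01594767,  0.085     ]))]
[ 0.57000385 -0.01445177  0.11589088] [ 3.14110608e+00 -8.58792495e-05 -1.74725436e+00] [-3.98110678  4.14035779  7.70612266]
```

View pics/m_side.png

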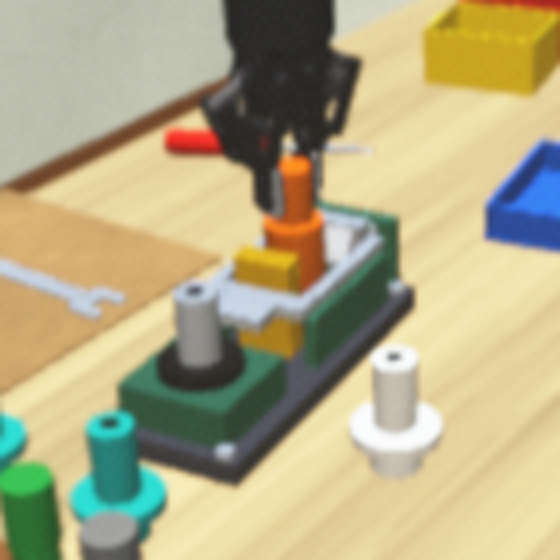

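View pics/m_top.png

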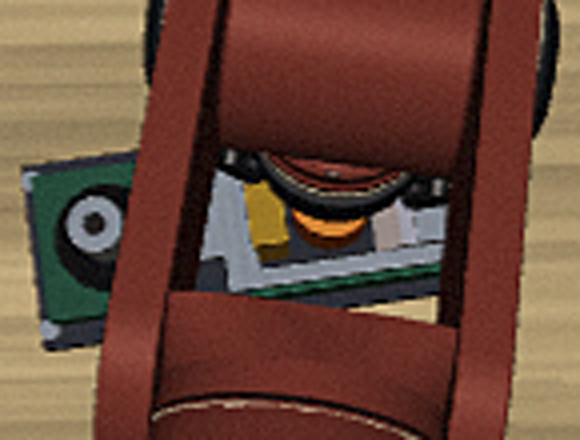

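Emit:
{"op": "drive_tool", "data": {
  "turn": [
    [0,0,0],
    [0,0,0]
  ],
  "linear": [
    [0,0,0.003],
    [0,0,0]
  ],
  "hand": [0.02,0.02]
}}

```text
time: 9.55
ee_pos: [0.5711, -0.0146, 0.1158]
tool_rot: [-3.14, -0.0, -1.747]
ft_force: [-6.5, 5.7, 18.3]
finger_gap: 0.0276
```

Emit:
{"op": "drive_tool", "data": {
  "turn": [
    [0,0,0],
    [0,0,0],
    [0,0,0],
    [0,0,0],
    [0,0,0],
    [0,0,0]
  ],
  "linear": [
    [0,0,-0.003],
    [0,0,0],
    [0,0,0],
    [0,0,0],
    [0,0,0],
    [0,0,0]
  ],
  "hand": [0.028,0.035,0.045,0.055,0.06,0.06]
}}

```text
time: 10.05
ee_pos: [0.5698, -0.0149, 0.1139]
tool_rot: [3.141, -0.001, -1.747]
ft_force: [-0.5, 0.8, -0.6]
finger_gap: 0.0597
```

Emit:
{"op": "drive_tool", "data": {
  "turn": [
    [0,0,0],
    [0,0,0],
    [0,0,0],
    [0,0,0],
    [0,0,0],
    [0,0,0]
  ],
  "linear": [
    [0,0,-0.01],
    [0,0,-0.02],
    [0,0,-0.03],
    [0,0,-0.03],
    [0,0,-0.02],
    [0,0,0]
  ],
  "hand": [0.065,0.065,0.065,0.065,0.065,0.065]
}}

```text
time: 10.55
ee_pos: [0.573, -0.015, 0.2317]
tool_rot: [-3.13, -0.0, -1.747]
ft_force: [0.3, -0.4, 1.2]
finger_gap: 0.065
```

```bash
python3 - <<'E'
from rig import env, snapshot, spotter
import cv2,numpy as np,pickle
from h import *
for c in ["wrist","side"]:
    s=snapshot(c); pickle.dump(s,open(f"n_{c}.pkl","wb"))
    im=s["pixels"] if c=="wrist" else cv2.resize(s["pixels"][120:260,230:370],None,fx=4,fy=4,interpolation=cv2.INTER_CUBIC)
    cv2.imwrite(f"pics/n_{c}.png",im[:,:,::-1])
    P=cloud(s);Q=P.reshape(-1,3);h=cv2.cvtColor(s["pixels"],cv2.COLOR_RGB2HSV).reshape(-1,3)
    A=Q[(h[:,0]<16)&(h[:,1]>180)&(h[:,2]>40)&(np.hypot(Q[:,0]-.57,Q[:,1]+.01)<.04)&(Q[:,2]>.05)]
    for lo,hi in [(.06,.1),(.1,.112),(.13,.14),(.143,.16)]:
        B=A[(A[:,2]>lo)&(A[:,2]<hi)]
        if len(B)>8: print(c,lo,len(B),B.mean(0).round(4),np.percentile(B,[1,99],axis=0).round(4).tolist())
    print([(np.round(d["uv"],1).tolist(),round(d["score"],2),at_z(s,d["uv"],.069).round(4)) for d in spotter.mark_of(c,"bush_mid")])
    B=Q[(np.hypot(Q[:,0]-.554,Q[:,1]-.111)<.022)&(Q[:,2]>.1)&(Q[:,2]<.12)]
    if len(B)>9: print(len(B),B.mean(0).round(4),cv2.minAreaRect(B[:,:2].astype(np.float32)*1000))
e=env.sense();print(e["ee_pos"],e["tool_rot"],e["ft_force"],e["finger_gap"],e["time"])
E
```

```text
wrist 0.06 254 [ 0.5854 -0.0123  0.0814] [[0.5744, -0.0304, 0.0608], [0.5888, 0.0075, 0.0994]]
wrist 0.1 105 [ 0.58   -0.0137  0.1061] [[0.5548, -0.0325, 0.1001], [0.589, 0.0091, 0.1115]]
wrist 0.13 96 [ 0.5796 -0.0136  0.1349] [[0.5707, -0.0266, 0.1302], [0.5824, 0.0006, 0.1398]]
wrist 0.143 290 [ 0.5698 -0.0138  0.1493] [[0.5545, -0.027, 0.1434], [0.5825, 0.0012, 0.152]]
[([120.4, 254.9], 0.88, array([0.5332, 0.2082, 0.069 ])), ([266.1, 307.4], 0.88, array([0.4427, 0.0658, 0.069 ])), ([196.6, 219.9], 0.75, array([0.5575, 0.114 , 0.069 ]))]
902 [0.5567 0.1089 0.1094] ((555.8333740234375, 110.64409637451172), (29.21025848388672, 29.130935668945312), 11.435474395751953)
side 0.06 61 [ 0.5485 -0.0023  0.0859] [[0.5426, -0.0136, 0.0664], [0.5678, 0.0109, 0.1]]
side 0.1 71 [ 0.5566 -0.0007  0.1064] [[0.5431, -0.0211, 0.1006], [0.5781, 0.0101, 0.1114]]
side 0.13 32 [ 0.5586 -0.0047  0.1348] [[0.5495, -0.015, 0.1302], [0.5704, 0.0032, 0.1398]]
side 0.143 43 [ 0.5608 -0.0082  0.1488] [[0.5497, -0.0211, 0.1436], [0.5729, -0.0003, 0.1526]]
[([227.4, 225.4], 0.93, array([0.6009, 0.2535, 0.069 ])), ([278.3, 205.5], 0.84, array([0.5562, 0.1102, 0.069 ])), ([325.9, 220.9], 0.68, array([0.406 , 0.1063, 0.069 ])), ([258.2, 236.2], 0.65, array([0.5039, 0.2472, 0.069 ]))]
86 [0.5497 0.1136 0.1078] ((551.69970703125, 111.58899688720703), (28.4715633392334, 29.1603946685791), 19.379724502563477)
[ 0.56922623 -0.01440009  0.22300698] [ 3.13948571e+00 -2.02148034e-04 -1.74725811e+00] [-0.2110701   0.51611612 -1.11534868] 0.06497621066591155 10.75
```

View pics/n_wrist.png

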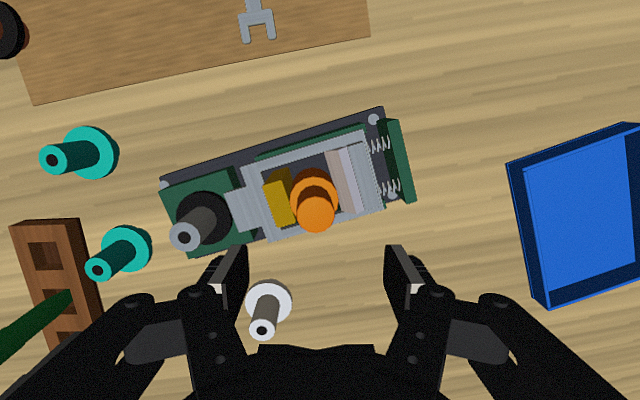

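View pics/n_side.png

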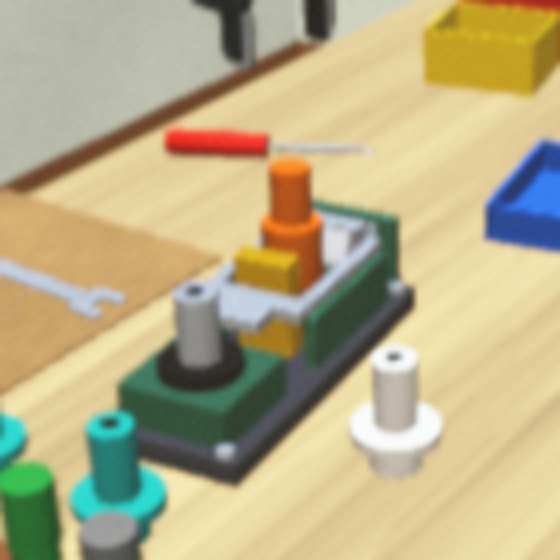

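Emit:
{"op": "drive_tool", "data": {
  "turn": [
    [0,0,-7.14],
    [0,0,-7.14],
    [0,0,-7.14],
    [0,0,-7.14],
    [0,0,-7.14],
    [0,0,-7.14],
    [0,0,-7.14],
    [0,0,-7.14],
    [0,0,-7.14],
    [0,0,-7.14]
  ],
  "linear": [
    [0,0,0],
    [0,0,0],
    [0,0,0],
    [0,0,0],
    [0,0,0],
    [0,0,0],
    [0,0,0],
    [0,0,0],
    [0,0,0],
    [0,0,0]
  ],
  "hand": [0.085,0.085,0.085,0.085,0.085,0.085,0.085,0.085,0.085,0.085]
}}

```text
time: 11.58
ee_pos: [0.5688, -0.0143, 0.2219]
tool_rot: [3.14, 0.004, -0.495]
ft_force: [0.4, 0.2, 0.3]
finger_gap: 0.085
```

Emit:
{"op": "drive_tool", "data": {
  "turn": [
    [0,0,-7.14],
    [0,0,-7.14],
    [0,0,-7.14],
    [0,0,-7.14],
    [0,0,-7.14],
    [0,0,0],
    [0,0,0],
    [0,0,0],
    [0,0,0],
    [0,0,0]
  ],
  "linear": [
    [0,0,0],
    [0,0,0],
    [0,0,0],
    [0,0,0],
    [0,0,0],
    [0.001,-0.0315,0],
    [0,-0.0315,0],
    [0,-0.0315,0],
    [0,-0.0313,0],
    [0,0,0]
  ],
  "hand": [0.085,0.085,0.085,0.085,0.085,0.085,0.085,0.085,0.085,0.085]
}}

```text
time: 12.42
ee_pos: [0.5537, 0.1147, 0.222]
tool_rot: [-3.139, 0.004, 0.127]
ft_force: [0.1, -0.7, -0.6]
finger_gap: 0.0849
```

```bash
python3 - <<'E'
from rig import env, snapshot, spotter
import cv2,numpy as np,pickle
from h import *
for c in ["wrist"]:
    s=snapshot(c); cv2.imwrite("pics/b1.png",s["pixels"][:,:,::-1])
    Q=cloud(s).reshape(-1,3)
    B=Q[(np.hypot(Q[:,0]-.555,Q[:,1]-.111)<.022)&(Q[:,2]>.1)&(Q[:,2]<.12)]
    if len(B)>9: print(len(B),B.mean(0).round(4),cv2.minAreaRect(B[:,:2].astype(np.float32)*1000))
e=env.sense();print(e["ee_pos"],e["tool_rot"],e["ft_force"],e["finger_gap"],e["time"],e["q"])
E
```

```text
980 [0.5543 0.1122 0.1103] ((554.4594116210938, 111.20977783203125), (28.911970138549805, 28.84061050415039), 6.819512844085693)
[0.55417139 0.11262254 0.2220987 ] [-3.14128602  0.00366096  0.12595509] [ 0.5016828  -0.18120843 -0.17794098] 0.08517447946561922 12.4667 [ 6.88570915e-02 -8.04130126e-02  1.76011827e+00  9.77518626e-05
  1.46555989e+00 -5.71078869e-02]
```

View pics/b1.png

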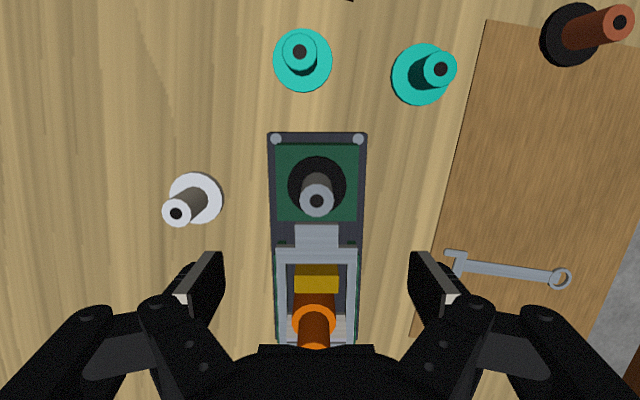

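Emit:
{"op": "drive_tool", "data": {
  "turn": [
    [0,0,0],
    [0,0,0],
    [0,0,0],
    [0,0,0],
    [0,0,0],
    [0,0,0],
    [0,0,0],
    [0,0,0]
  ],
  "linear": [
    [0,0.0015,0.02],
    [0,0,0.03],
    [0,0,0.03],
    [0,0,0.03],
    [0,0,0.02],
    [0,0,0.01],
    [0,0,0.006],
    [0,0,0]
  ],
  "hand": [0.085,0.085,0.085,0.085,0.085,0.085,0.085,0.085]
}}

```text
time: 13.13
ee_pos: [0.555, 0.1084, 0.0768]
tool_rot: [3.142, 0.003, 0.121]
ft_force: [-0.2, -0.9, -0.3]
finger_gap: 0.0852
```

Emit:
{"op": "drive_tool", "data": {
  "turn": [
    [0,0,0],
    [0,0,0],
    [0,0,0],
    [0,0,0],
    [0,0,0],
    [0,0,0],
    [0,0,0],
    [0,0,0]
  ],
  "linear": [
    [0,0,0],
    [0,0,0],
    [0,0,0],
    [0,0,0],
    [0,0,0],
    [0,0,0],
    [0,0,0],
    [0,0,0]
  ],
  "hand": [0.06,0.04,0.02,0.02,0.02,0.02,0.02,0.02],
  "grip_force": 60
}}

```text
time: 13.8
ee_pos: [0.5566, 0.1091, 0.0798]
tool_rot: [3.141, -0.002, 0.122]
ft_force: [-1.5, 0.5, 6.5]
finger_gap: 0.0282
```

```bash
python3 - <<'E'
from rig import env, snapshot
import cv2
s=snapshot("wrist"); cv2.imwrite("pics/b2.png",s["pixels"][:,:,::-1])
e=env.sense();print(e["ee_pos"],e["tool_rot"],e["ft_force"],e["finger_gap"],e["time"])
E
```

```text
[0.55656328 0.10916593 0.07975537] [ 3.14144289e+00 -1.61593230e-03  1.22171773e-01] [-1.5539432   0.28440245  5.79068648] 0.028241209401849876 13.85
```

View pics/b2.png

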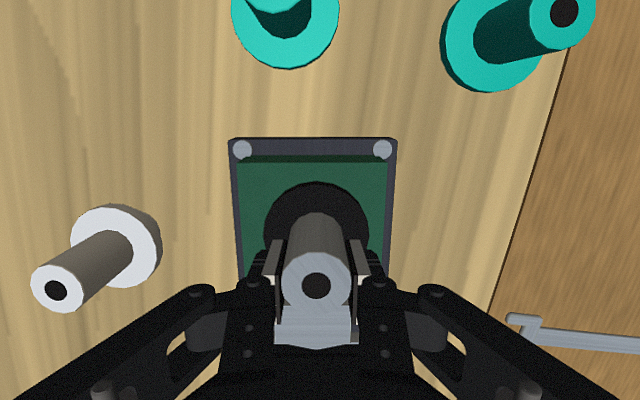

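Emit:
{"op": "drive_tool", "data": {
  "turn": [
    [0,0,0],
    [0,0,0],
    [0,0,0],
    [0,0,0],
    [0,0,0],
    [0,0,0],
    [0,0,0],
    [0,0,0],
    [0,0,0],
    [0,0,0]
  ],
  "linear": [
    [0,0,-0.005],
    [0,0,-0.01],
    [0,0,-0.015],
    [0,0,-0.02],
    [0,0,-0.025],
    [0,0,-0.025],
    [0,0,-0.025],
    [0,0,-0.025],
    [0,0,-0.015],
    [0,0,-0.005]
  ],
  "hand": [0.02,0.02,0.02,0.02,0.02,0.02,0.02,0.02,0.02,0.02]
}}

```text
time: 14.68
ee_pos: [0.557, 0.1092, 0.2521]
tool_rot: [3.141, -0.005, 0.122]
ft_force: [1.2, 0.1, -4.2]
finger_gap: 0.0282
```

```bash
python3 - <<'E'
from rig import env, snapshot
import cv2,numpy as np
from h import *
s=snapshot("side"); cv2.imwrite("pics/c_side.png",cv2.resize(s["pixels"][80:260,200:380],None,fx=3.3,fy=3.3,interpolation=cv2.INTER_CUBIC)[:,:,::-1])
s=snapshot("top"); cv2.imwrite("pics/c_top.png",s["pixels"][:,:,::-1])
Q=cloud(s)[195:290,415:520].reshape(-1,3);h=cv2.cvtColor(s["pixels"],cv2.COLOR_RGB2HSV)[195:290,415:520].reshape(-1,3)
m=(h[:,0]>100)&(h[:,0]<125)&(h[:,1]>150)&(Q[:,2]<.012);print("floor",Q[m].mean(0),cv2.minAreaRect(Q[m][:,:2].astype(np.float32)*1000))
e=env.sense();print(e["ee_pos"],e["tool_rot"],e["ft_force"],e["finger_gap"],e["time"])
E
```

```text
floor [ 0.44945724 -0.33894133  0.00542586] ((456.7561340332031, -333.6416320800781), (193.5662384033203, 147.72415161132812), 10.413100242614746)
[0.55608909 0.10910965 0.24923466] [ 3.14152958e+00 -1.73953382e-03  1.22025290e-01] [ 0.4800822  -0.14936784 -3.63274764] 0.02889184210575702 14.7833
```

View pics/c_side.png

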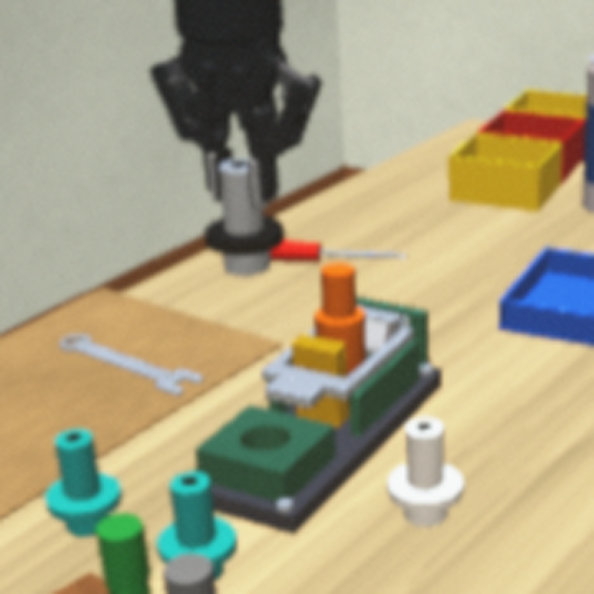

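Emit:
{"op": "drive_tool", "data": {
  "turn": [
    [0,0,0],
    [0,0,0],
    [0,0,0],
    [0,0,0],
    [0,0,0],
    [0,0,0],
    [0,0,0],
    [0,0,0],
    [0,0,0],
    [0,0,0]
  ],
  "linear": [
    [-0.0065,0.018,0],
    [-0.0127,0.0357,0],
    [-0.0127,0.0357,0],
    [-0.0127,0.0357,0],
    [-0.0127,0.0357,0],
    [-0.0127,0.0357,0],
    [-0.0127,0.0357,0],
    [-0.0127,0.0357,0],
    [-0.0127,0.0357,0],
    [-0.0127,0.0357,0]
  ],
  "hand": [0.02,0.02,0.02,0.02,0.02,0.02,0.02,0.02,0.02,0.02]
}}

```text
time: 15.62
ee_pos: [0.4754, -0.2434, 0.2456]
tool_rot: [-3.139, 0.003, 0.122]
ft_force: [1.4, -0.2, -3.1]
finger_gap: 0.0281
```

Emit:
{"op": "drive_tool", "data": {
  "turn": [
    [0,0,0],
    [0,0,0],
    [0,0,0],
    [0,0,0],
    [0,0,0]
  ],
  "linear": [
    [-0.0127,0.0357,0],
    [-0.0127,0.0357,0],
    [-0.0063,0.0179,0],
    [0,0,0],
    [0,0,0]
  ],
  "hand": [0.02,0.02,0.02,0.02,0.02]
}}

```text
time: 16.03
ee_pos: [0.4554, -0.335, 0.2456]
tool_rot: [-3.138, 0.003, 0.12]
ft_force: [0.0, 0.9, -3.4]
finger_gap: 0.0281
```

```bash
python3 - <<'E'
from rig import env, snapshot
import cv2,numpy as np
from h import *
s=snapshot("wrist"); cv2.imwrite("pics/t_w.png",s["pixels"][:,:,::-1])
s=snapshot("side"); cv2.imwrite("pics/t_s.png",cv2.resize(s["pixels"][60:260,270:470],None,fx=2.9,fy=2.9)[:,:,::-1])
e=env.sense();print(e["ee_pos"],e["tool_rot"],e["ft_force"],e["finger_gap"],e["time"])
t=e["ee_pos"];P=cloud(s);Q=P.reshape(-1,3);Q=Q[(np.hypot(Q[:,0]-t[0],Q[:,1]-t[1])<.04)&(Q[:,2]>.12)&(Q[:,2]<.26)]
print(np.percentile(Q,[.5,99],axis=0))
E
```

```text
[ 0.45622789 -0.33374146  0.24646951] [-3.13882424e+00  1.66659104e-03  1.22398177e-01] [ 0.11869571 -0.74573109 -3.75341975] 0.02867650038041169 16.1333
[[ 0.42295963 -0.35415824  0.19424252]
 [ 0.47876595 -0.3013121   0.25873221]]
```

View pics/t_w.png

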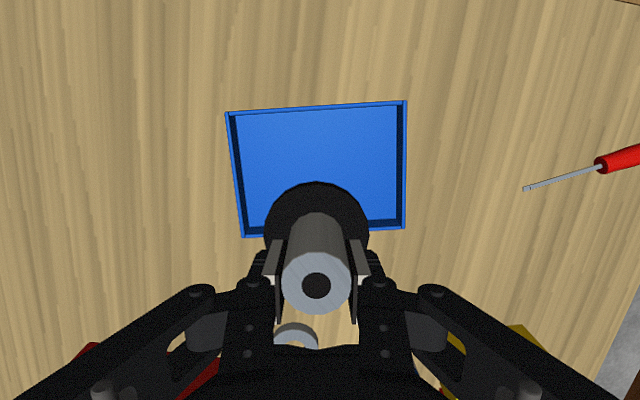

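View pics/t_s.png

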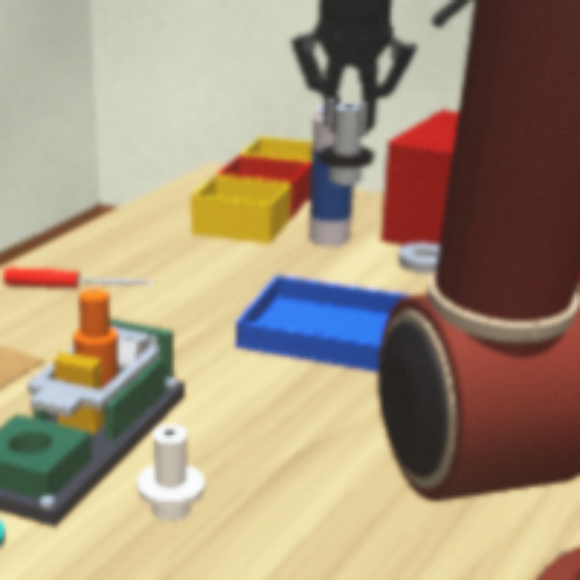

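Emit:
{"op": "drive_tool", "data": {
  "turn": [
    [0,0,0],
    [0,0,0],
    [0,0,0],
    [0,0,0],
    [0,0,0],
    [0,0,0],
    [0,0,0],
    [0,0,0],
    [0,0,0]
  ],
  "linear": [
    [0,0,0.015],
    [0,0,0.03],
    [0,0,0.03],
    [0,0,0.03],
    [0,0,0.03],
    [0,0,0.025],
    [0,0,0.01],
    [0,0,0],
    [0,0,0]
  ],
  "hand": [0.02,0.02,0.02,0.02,0.02,0.02,0.02,0.02,0.02]
}}

```text
time: 16.88
ee_pos: [0.457, -0.3342, 0.0786]
tool_rot: [-3.141, 0.0, 0.123]
ft_force: [-0.4, 0.5, -4.3]
finger_gap: 0.0278
```

Emit:
{"op": "drive_tool", "data": {
  "turn": [
    [0,0,0],
    [0,0,0],
    [0,0,0],
    [0,0,0],
    [0,0,0]
  ],
  "linear": [
    [0,0,0.005],
    [0,0,0.005],
    [0,0,0.004],
    [0,0,0],
    [0,0,0]
  ],
  "hand": [0.02,0.02,0.02,0.02,0.02]
}}

```text
time: 17.3
ee_pos: [0.4566, -0.3349, 0.0644]
tool_rot: [-3.142, 0.0, 0.122]
ft_force: [0.5, 0.3, -3.7]
finger_gap: 0.0282
```

Emit:
{"op": "drive_tool", "data": {
  "turn": [
    [0,0,0],
    [0,0,0],
    [0,0,0],
    [0,0,0]
  ],
  "linear": [
    [0,0,0.003],
    [0,0,0.003],
    [0,0,0],
    [0,0,0]
  ],
  "hand": [0.02,0.02,0.02,0.02]
}}

```text
time: 17.63
ee_pos: [0.4564, -0.3347, 0.0579]
tool_rot: [-3.141, 0.0, 0.122]
ft_force: [0.0, -0.5, -2.2]
finger_gap: 0.0282
```

Emit:
{"op": "drive_tool", "data": {
  "turn": [
    [0,0,0],
    [0,0,0],
    [0,0,0]
  ],
  "linear": [
    [0,0,0.002],
    [0,0,0],
    [0,0,0]
  ],
  "hand": [0.02,0.02,0.02]
}}

```text
time: 17.88
ee_pos: [0.4569, -0.3353, 0.0568]
tool_rot: [3.141, -0.001, 0.122]
ft_force: [0.4, -0.7, -1.2]
finger_gap: 0.0284
```

Emit:
{"op": "drive_tool", "data": {
  "turn": [
    [0,0,0],
    [0,0,0],
    [0,0,0]
  ],
  "linear": [
    [0,0,0.001],
    [0,0,0],
    [0,0,0]
  ],
  "hand": [0.02,0.02,0.02]
}}

```text
time: 18.13
ee_pos: [0.457, -0.3354, 0.0568]
tool_rot: [3.141, -0.0, 0.122]
ft_force: [-1.7, 1.3, 5.7]
finger_gap: 0.0283
```

Emit:
{"op": "drive_tool", "data": {
  "turn": [
    [0,0,0],
    [0,0,0],
    [0,0,0],
    [0,0,0],
    [0,0,0],
    [0,0,0]
  ],
  "linear": [
    [0,0,0],
    [0,0,0],
    [0,0,0],
    [0,0,0],
    [0,0,0],
    [0,0,0]
  ],
  "hand": [0.03,0.035,0.045,0.055,0.065,0.065]
}}

```text
time: 18.63
ee_pos: [0.4565, -0.3348, 0.0551]
tool_rot: [-3.141, 0.0, 0.122]
ft_force: [-0.5, -0.2, -0.2]
finger_gap: 0.0652
```

Emit:
{"op": "drive_tool", "data": {
  "turn": [
    [0,0,0],
    [0,0,0],
    [0,0,0],
    [0,0,0],
    [0,0,0],
    [0,0,0],
    [0,0,0]
  ],
  "linear": [
    [0,0,-0.01],
    [0,0,-0.02],
    [0,0,-0.03],
    [0,0,-0.03],
    [0,0,-0.03],
    [0,0,-0.02],
    [0,0,0]
  ],
  "hand": [0.065,0.065,0.065,0.065,0.065,0.065,0.065]
}}

```text
time: 19.22
ee_pos: [0.459, -0.3371, 0.2027]
tool_rot: [3.133, -0.007, 0.122]
ft_force: [0.7, -0.7, 1.8]
finger_gap: 0.065
```

```bash
python3 - <<'E'
from rig import env, snapshot
import cv2,numpy as np
from h import *
s=snapshot("wrist"); cv2.imwrite("pics/z_w.png",s["pixels"][:,:,::-1])
P=cloud(s);Q=P.reshape(-1,3);Q=Q[(np.hypot(Q[:,0]-.4565,Q[:,1]+.334)<.04)]
B=Q[(Q[:,2]>.078)&(Q[:,2]<.095)];print(len(B),B.mean(0),cv2.minAreaRect(B[:,:2].astype(np.float32)*1000))
s=snapshot("side"); cv2.imwrite("pics/z_s.png",cv2.resize(s["pixels"][60:260,270:470],None,fx=2.9,fy=2.9)[:,:,::-1])
e=env.sense();print(e["ee_pos"],e["ft_force"],e["finger_gap"],e["time"])
P=cloud(s);Q=P.reshape(-1,3);h=cv2.cvtColor(s["pixels"],cv2.COLOR_RGB2HSV).reshape(-1,3)
A=Q[(h[:,0]<16)&(h[:,1]>180)&(h[:,2]>40)&(np.hypot(Q[:,0]-.57,Q[:,1]+.01)<.04)&(Q[:,2]>.05)];print("plug",np.percentile(A,[1,99],axis=0))
E
```

```text
964 [ 0.45710001 -0.33241886  0.08746743] ((457.27642822265625, -333.2560119628906), (29.186697006225586, 29.23455810546875), 81.79328155517578)
[ 0.45705517 -0.33532253  0.19679554] [-0.34897341  0.55864241 -0.59374453] 0.06490234656113134 19.3167
plug [[ 0.54326049 -0.01775008  0.06857367]
 [ 0.57562777  0.0084749   0.15150255]]
```

View pics/z_w.png

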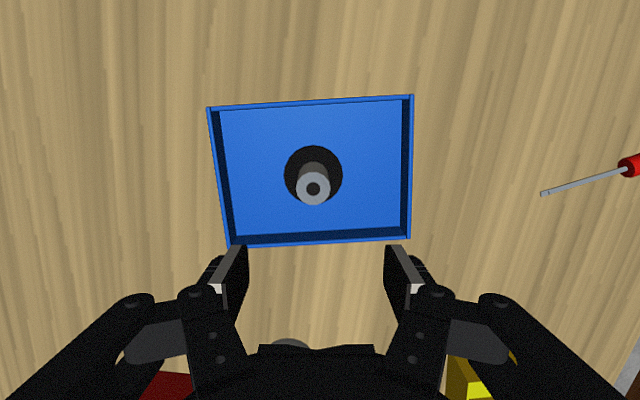

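View pics/z_s.png

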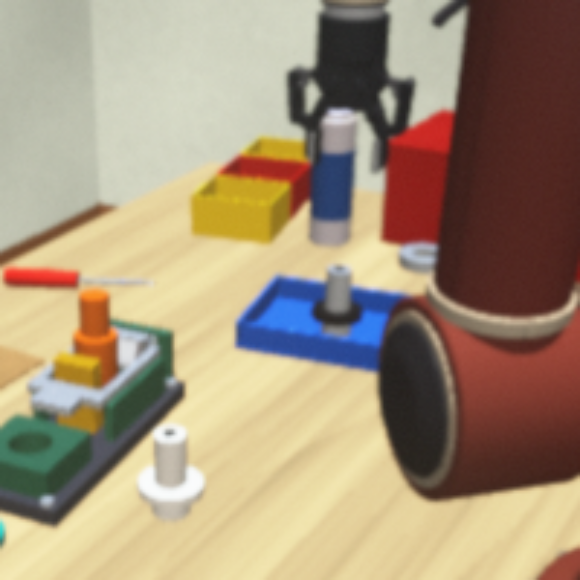

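The bush stands upright mid-tray (wrist 314,180; its top is at z 0.087, so its foot is on the floor). The plug is upright in the gap (enlarged side view 95,340). The gripper is clear of everything.

```bash
python3 - <<'E'
from rig import finish_job
print(finish_job())
E
```

```text
the job is handed in; nothing more can be done
None
```

The job is handed in. The orange plug is wedged in the gap holding the catch open, and the bush stands upright in the blue tray. It took about 19 s of the 54 s allowed.

- **Plug:** I pushed it down until the force rose to 18 N with no further travel. After I let go it stayed upright, with its top at about 0.150 m, which puts its foot on the base plate. It sat about 4 mm from my estimate of the gap point, inside the 22 mm limit, and did not move when the bush was lifted or in the last picture.
- **Bush:** It came out of the nest without catching. It now stands within about 2 mm of the tray centre, with its top at 0.087 m, so its foot is on the tray floor. The gripper is open about 0.11 m above it and touches nothing.
- **Disagreements:** The networks' gap point differed by up to about 15 mm between views, so I worked from the measured post and fixture geometry instead. The side camera's depth was about 4 mm off from the other cameras. The fingers read 28 mm on the 30 mm necks, which made no difference.
- **Not measured:** I never read the catch opening as a number. I judged it from the seated plug, the pictures and the free lift of the bush.

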